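# Call the line leader and point out the switch without a spindle

### The arm

A 6-joint arm with a two-finger parallel gripper is mounted at the origin on the work surface. World frame = base frame: x ahead of the robot, y to its left, z up, the work surface at z = 0. Lengths are in mm, angles in degrees, forces in N, time in s.
With the tool pointing down it reaches from about 300 to 850 mm from the base axis. Payload 4.2 kg.
Tool frame: the origin (TCP) lies between the finger pads; the fingertips stand ahead of it and the grasp point (between the pads) lies 3 mm ahead of it (nose_length is the z of the fingertips in the tool frame, in mm); z points along the fingers, y is the line along which they close (so a half turn about z gives the same grasp; the last joint's range is limited). The gripper opens to 91 mm and grips with 3 to 60 N. Pads are 32 mm wide; open, the fingers measure 118 mm over their backs; the gripper's body (76 mm by 178 mm) begins 60 mm behind the grasp point.
Start: joints at [-65.718, 18.312, 89.639, -0, 72.044, -1.146], TCP at [246.895, -519.311, 235.976] pointing down, gripper open.
Joint ranges: [-177.97, 177.97], [-48.28, 115.42], [12.27, 149.76], [-77.06, 257.06], [2.81, 150.46], [-146.56, 146.56]. Speed limits (degrees/s): [147.25, 147.25, 180, 180, 180, 180].

### API

Orientations are given as [roll, pitch, yaw] about the fixed x, y, z axes, in that order (R = Rz(yaw) Ry(pitch) Rx(roll)).
In Python, from workcell import state, grab_frame, camera_params, job_done, nose_length gives the robot as it stands.
- The arm moves only by the tool step_arm, never from a script. Its argument "plan" is a list that holds one entry, the list of rows, each a list of 5 numbers: the shift along the tool's x, y, z in cm, then the turn about the tool's z in rad, then the opening, from 0 (shut) to 1 (fully open). In form: [[[x, y, z, turn, gripper], ...]]. A call has 1 to 20 rows; each row is the pose to reach, as a shift and turn from the pose commanded when the call began, along the tool's axes at that moment; what a row does not reach only later rows make up. A row lasts 1/8 s, in which the tool goes at most 62.5 mm and 10.7 degrees, less where a joint would pass 70% of its speed; a pose out of reach is approached as far as the arm can. A call with a gripper value outside its range is refused whole. The fingers move at their own pace and stop on an object; "newtons" is the grip in N (left out, the last holds). Time passes only in rows, so rows that repeat a pose let the fingers close. It gives the time, the measured TCP pose, the force, the opening and the grip force at its end, in the units of the state.
- state(): the state, without advancing time (a new reading comes with each control period).
- grab_frame(name): name is "scene" or "top" or "wrist"; returns the picture (420x560x3 uint8, blue, green, red); there is no depth.
- camera_params(name): a dict with "camera_matrix" (3x3 intrinsics, pixels), "R" (3x3) and "t" (3): a world point X has camera coordinates R X + t; the wrist camera has in their place "mount" (4x4, takes a point from camera to tool coordinates, whose origin is the TCP and whose axes are the flange's). Camera axes: x right, y down, z forward; pixel columns grow to the right and rows downward; lengths in mm; the calibration is good to about 2 mm. A picture is of the moment at which its call begins: read the wrist's pose just before it. camera_params takes no time and is no camera call.
- job_done(): hands the job in; it is judged then, once.
The state is a dict: "time_s": time; "qpos": joint angles; "qvel": joint speeds; "effort": joint torques, N m; "ee_pos": TCP position; "ee_rot": TCP orientation; "force": force on the tool from outside, world axes, zero at the start; "torque": the same for the moment, N m; "gripper_width": finger opening in mm; "gripper_force": force on a finger pad.
Only numpy, scipy, OpenCV 4.12 (cv2) and the standard library are available. Lean on these libraries where they do the work, as an engineer would, in place of code of your own. Each camera call takes 0.05 s, during which the arm holds its last target. There are 200 camera calls.

### The job

On the perforated steel plate stand six switches, one of which has had no spindle fitted. Press the flat round call button on the grey box right down and let it come up again, then point at the faulty switch: bring the fingertips straight above its middle, pointing down, two to three centimetres over its bracket, and keep pointing there for two seconds and until you finish, with the program ending in that pose. Touch none of the switches and leave the selector knob and everything else on the bench alone.

Things in the scene. Friction and masses are not known exactly. Their poses are not given: they have to be found in the camera images.
- bare_top (a point): the faulty switch, a loose square block 46 x 46 x 28 mm (brown-red base, white body, flat steel bracket on top) with no spindle: only a flush 14 mm hole in the bracket; its point is the centre of the steel bracket's flat top, 28 mm above the switch's underside (34 mm above the bench), x and y along its sides, z up
- call_top (a point): centre of the top face of the call button: a flat round spring push button, 32 mm across, standing on a grey box 90 x 150 x 45 mm fixed to the bench, on the robot's right, at the box's end nearer the plate; its top lies 67 mm above the bench and 10 mm above its 48 mm round housing; z up, it is pressed straight down
- call (a joint): travel of the call button in m: 0 up, 0.006 fully down; it takes about 5 N to press fully and springs back by itself
- selector_grip (a point): selector knob on the same box, 72 mm from the button towards the box's other end: a round 34 mm base with a bar grip; point on its axis at grip height, 82 mm above the bench; not to be touched
- plate: perforated steel plate 200 x 290 x 6 mm fixed to the bench, carrying six switches in two rows of three, about 92 mm apart; origin at the centre of its underside, x across the rows, y along them, z up
- driver: loose screwdriver, 200 mm, lying on the bench to the left of the plate, origin under its middle; leave it
- jar: loose closed jar, 66 mm across and 75 mm high, origin at the centre of its underside; leave it
- bin: loose blue open bin of spindles, 100 x 160 x 50 mm, beyond the plate; origin at the centre of its underside; leave it
- full1_top (a point): complete switch 1 of 5: as the faulty one, but with a 20 mm nut and a 10 mm thick upright spindle that rises 30 mm above the bracket; its point is the centre of the steel bracket's flat top, 28 mm above the switch's underside (34 mm above the bench), x and y along its sides, z up; leave it
- full2_top (a point): complete switch 2 of 5: as the faulty one, but with a 20 mm nut and a 10 mm thick upright spindle that rises 30 mm above the bracket; its point is the centre of the steel bracket's flat top, 28 mm above the switch's underside (34 mm above the bench), x and y along its sides, z up; leave it
- full3_top (a point): complete switch 3 of 5: as the faulty one, but with a 20 mm nut and a 10 mm thick upright spindle that rises 30 mm above the bracket; its point is the centre of the steel bracket's flat top, 28 mm above the switch's underside (34 mm above the bench), x and y along its sides, z up; leave it
- full4_top (a point): complete switch 4 of 5: as the faulty one, but with a 20 mm nut and a 10 mm thick upright spindle that rises 30 mm above the bracket; its point is the centre of the steel bracket's flat top, 28 mm above the switch's underside (34 mm above the bench), x and y along its sides, z up; leave it
- full5_top (a point): complete switch 5 of 5: as the faulty one, but with a 20 mm nut and a 10 mm thick upright spindle that rises 30 mm above the bracket; its point is the centre of the steel bracket's flat top, 28 mm above the switch's underside (34 mm above the bench), x and y along its sides, z up; leave it
Not all that is in view belongs to the job. There is more than one size of the part that bears call_top; the job needs the larger. Leave any turquoise look-alike of the part that bears bare_top alone.

How it is judged:
By the outcome, as a careful person would: the job done as asked, in the order asked, and still so for the second after the job is handed in, with the robot touching nothing.
It also fails if it takes over 40 s, if anything falls off the work surface, if the arm or the gripper's body presses on something with over 40 N, if the wrist force passes 120 N, or if a joint passes its speed limit or range.

## Working session

There is one attempt and no reset: what is moved stays moved. The work goes in short steps, Python scripts to look and compute and a tool call to move; the robot and the scene stay as the last step left them, time stands still between calls to the robot, and variables do not carry over. Pictures are saved under pics/ and viewed, at most 10 in all, crops included, and the job is handed in when it is done.

Besides the shell and the picture viewer there is one more tool, called as name(argument=value, ...), one argument or row to a line, values as JSON. step_arm: Moves the arm, as the interface text tells. Its arguments: {"type":"object","properties":{"plan":{"type":"array","items":{"type":"array","items":{"type":"array","items":{"type":"number"}}}},"newtons":{"type":"number"}},"required":["plan"]}

```bash
mkdir -p pics; python3 - <<'E'
from workcell import *
import cv2,numpy as np
s=state();print(s,nose_length)
for n in("top","scene","wrist"):
    p=camera_params(n);print(n,p);cv2.imwrite(f"pics/{n}0.png",grab_frame(n))
E
```

```text
{'time_s': 0.0, 'qpos': array([-6.57174135e+01,  1.83522764e+01,  8.97057833e+01, -2.39977648e-03,
        7.20416491e+01, -1.14582626e+00]), 'qvel': array([ 0.06050271, -0.09621146,  0.02846578,  0.12658102, -0.07929035,
       -0.04547191]), 'effort': array([ 9.82741149e-04, -4.12457657e+01, -2.31975478e+01,  7.29776337e-02,
        4.57257824e-02, -1.14781596e-04]), 'ee_pos': array([ 246.70060815, -518.8903376 ,  235.11807801]), 'ee_rot': array([-1.79900266e+02,  2.87228058e-04,  2.54291549e+01]), 'force': array([-0.12341471, -0.85682524, -0.14513821]), 'torque': array([ 0.02219086, -0.00971558,  0.02172578]), 'gripper_force': 0.0, 'gripper_width': 90.77479436512542} 22.0
top {'camera_matrix': array([[523.8258986 ,   0.        , 281.19188659],
       [  0.        , 523.8258986 , 206.23765551],
       [  0.        ,   0.        ,   1.        ]]), 'R': array([[ 2.06705312e-02, -9.99783822e-01,  2.24467853e-03],
       [-9.95587692e-01, -2.07892173e-02, -9.15038546e-02],
       [ 9.15307386e-02, -3.43341038e-04, -9.95802192e-01]]), 't': array([-4.14529172e-01,  5.92435696e+02,  1.542
[... 231 characters left out ...]
-0.00205172],
       [ 0.68518877, -0.30684558, -0.66057713],
       [-0.60399861,  0.26749211, -0.75075538]]), 't': array([-242.56355689, -338.58723267, 1689.31288611])}
wrist {'camera_matrix': array([[313.23260693,   0.        , 280.01320716],
       [  0.        , 313.23260693, 208.20183654],
       [  0.        ,   0.        ,   1.        ]]), 'mount': array([[-7.61009619e-04, -9.64745949e-01, -2.63181830e-01,
         7.40173770e+01],
       [ 9.99999704e-01, -7.04695270e-04, -3.08370402e-04,
         1.17436079e+00],
       [ 1.12036105e-04, -2.63181987e-01,  9.64746199e-01,
        -1.49054202e+02],
       [ 0.00000000e+00,  0.00000000e+00,  0.00000000e+00,
         1.00000000e+00]])}
```

View pics/top0.png

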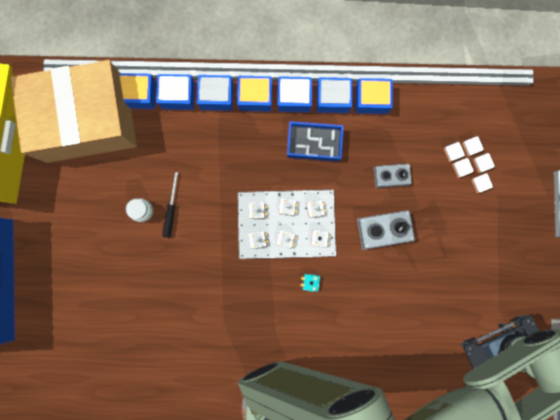

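View pics/scene0.png

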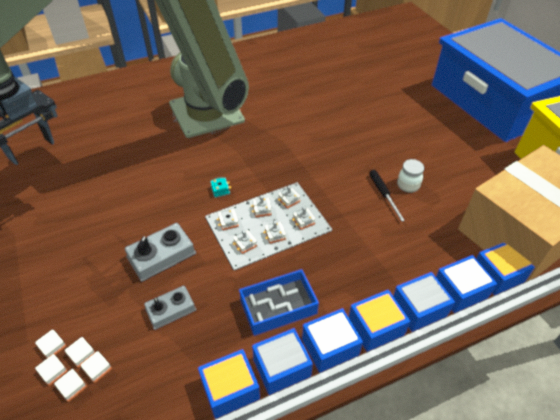

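The top view shows the larger box with its button at about (376,231), and the switch showing a dark hole is at (320,239). In the scene view these are at about (171,237) and (229,217). I'll triangulate both and zoom in.

```bash
cat >h.py <<'E'
import numpy as np,cv2
from workcell import *
from scipy.spatial.transform import Rotation as Ro
def cam(n,s=None):
    p=camera_params(n);K=p["camera_matrix"]
    if n!="wrist": return K,p["R"].T,-p["R"].T@p["t"]
    T=Ro.from_euler("xyz",s["ee_rot"],degrees=True).as_matrix();M=p["mount"]
    return K,T@M[:3,:3],T@M[:3,3]+s["ee_pos"]
def cast(c,u,v,z):
    K,R,o=c;d=R@np.linalg.solve(K,[u,v,1]);return o+d*(z-o[2])/d[2]
def proj(c,X):
    K,R,o=c;q=K@(R.T@(np.array(X)-o));return q[:2]/q[2]
def totool(s,X): # shift from TCP in tool axes, cm
    return Ro.from_euler("xyz",s["ee_rot"],degrees=True).as_matrix().T@(np.array(X)-s["ee_pos"])/10
E
python3 - <<'E'
from h import *
t,c=cam("top"),cam("scene")
print("btn",cast(t,376,231,67),cast(c,171,237,67));print("bare",cast(t,320,239,34),cast(c,229,217,34))
a=cv2.imread("pics/top0.png")[180:270,230:420];b=cv2.imread("pics/scene0.png")[175:285,115:335]
cv2.imwrite("pics/crop.png",np.vstack([cv2.resize(a,(600,284),interpolation=2),cv2.resize(b,(600,300),interpolation=2)]))
print(totool(state(),cast(t,376,231,67)))
E
```

```text
btn [ 522.10887795 -265.25123948   67.        ] [ 535.1874094  -265.98230042   67.        ]
bare [ 496.51754855 -105.21683223   34.        ] [ 504.86409143 -101.80354671   34.        ]
[ 35.76402359 -11.06930291  16.84470376]
```

View pics/crop.png

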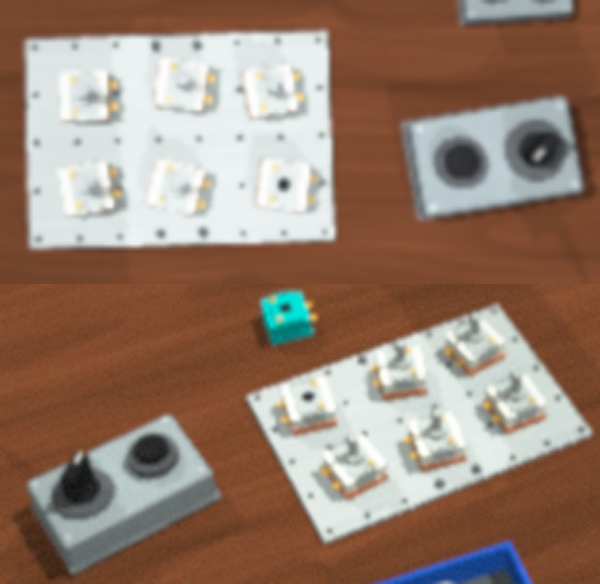

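The zoom confirms it: the button is at about (376,231) in the top view, and the only bracket with a dark hole and no spindle is at (320,239). I'll go above the button with the fingers shut.

step_arm(
  plan=[
    [[3,-1,0,0,0],[7,-2.2,0,0,0],[12,-3.8,1,0,0],[17,-5.4,2,0,0],[22,-7,3.5,0,0],[27,-8.6,5,0,0],[31,-10,6,0,0],[33,-10.8,6.5,0,0],[34,-11,6.5,0,0],[34,-11,6.5,0,0],[34,-11,6.5,0,0],[34,-11,6.5,0,0]],
  ],
)

```text
time_s: 1.65
ee_pos: [506.1, -274.9, 171.3]
ee_rot: [180.0, -0.0, 25.3]
force: [0.3, -0.3, -0.5]
gripper_width: 0.7
gripper_force: 0.0
```

```bash
python3 - <<'E'
from h import *
s=state();f=grab_frame("wrist");cv2.imwrite("pics/w1.png",f);print(s["time_s"],s["ee_pos"],s["ee_rot"],s["gripper_width"],s["force"])
c=cam("wrist",s);print(proj(c,[526,-265,67]))
g=cv2.cvtColor(f,6)
for a in cv2.findContours((g<60).astype('uint8'),0,2)[0]:
    if cv2.contourArea(a)>400:
        e=cv2.fitEllipse(a);X=cast(c,*e[0],67);print(e,X,totool(s,X))
E
```

```text
1.65 [ 506.14125578 -274.86473459  171.29914472] [ 1.79967458e+02 -4.11835227e-03  2.53447226e+01] 0.7304770188079689 [ 0.26352412 -0.31039281 -0.52225711]
[278.09418034 187.99420798]
((518.8970336914062, 413.4768371582031), (63.2515754699707, 79.78471374511719), 0.0) [ 418.85679774 -587.2533737    67.        ] [-21.26128612  24.4898273   10.44229726]
((418.18609619140625, 403.9685974121094), (26.603195190429688, 111.92414855957031), 90.96179962158203) [ 385.30205576 -487.76051593   67.        ] [-20.03486625  14.06181911  10.43646269]
((221.6835174560547, 322.2259216308594), (151.36520385742188, 514.9668579101562), 92.65293884277344) [ 388.4323035  -271.73255053   67.        ] [-10.50460355  -5.32768292  10.4261352 ]
((326.0630798339844, 282.6696472167969), (86.515869140625, 269.314208984375), 92.20842742919922) [ 466.14840378 -340.71031636   67.        ] [-6.43370696  4.23291394 10.43185787]
((361.6354675292969, 211.00408935546875), (40.451576232910156, 47.535987854003906), 92.62037658691406) [ 538.18007279 -336.87740689   67.        ] [ 0.24021856  6.9699268  10.43389211]
((278.74298095703125, 189.41329956054688), (36.730926513671875, 37.18605041503906), 122.54251861572266) [ 525.14987085 -265.99172443   67.        ] [2.09697252e+00 5.86825269e-03 1.04300702e+01]
((465.3100891113281, 33.25117111206055), (26.6672306060791, 48.59006118774414), 48.60232162475586) [ 687.99851843 -339.32384322   67.        ] [13.67531803 13.60420119 10.43862583]
((408.1333312988281, 11.64947509765625), (26.769224166870117, 33.245330810546875), 28.48017120361328) [ 682.14590166 -294.40169133   67.        ] [15.06934156  9.29383909 10.4362779 ]
```

View pics/w1.png

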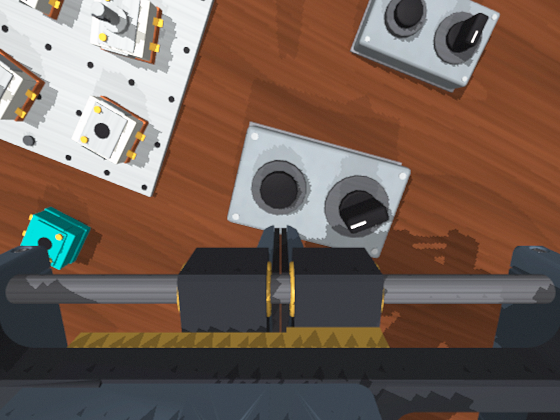

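The button is at (279,189), so the shift is x +2.1 and y 0. The bare switch's hole shows at about (102,131). I'll approach, then press in small steps.

step_arm(
  plan=[
    [[0.7,0,0.5,0,0],[1.6,0,2,0,0],[2.1,0,4,0,0],[2.1,0,6,0,0],[2.1,0,7.3,0,0],[2.1,0,7.9,0,0],[2.1,0,8.2,0,0],[2.1,0,8.4,0,0],[2.1,0,8.6,0,0],[2.1,0,8.8,0,0],[2.1,0,8.8,0,0],[2.1,0,8.8,0,0]],
  ],
)

```text
time_s: 3.2
ee_pos: [525.8, -265.0, 83.3]
ee_rot: [180.0, -0.0, 25.4]
force: [-1.1, 2.1, 4.8]
gripper_width: 0.6
gripper_force: 2.5
```

```bash
python3 - <<'E'
from h import *
s=state();print(s["time_s"],s["ee_pos"],s["force"])
E
```

```text
3.2 [ 525.82409574 -264.96336005   83.31674435] [-1.06842487  2.07779917  4.83063105]
```

step_arm(
  plan=[
    [[0,0,0.05,0,0],[0,0,0.1,0,0],[0,0,0.1,0,0]],
  ],
)

```text
time_s: 3.58
ee_pos: [525.9, -265.0, 83.2]
ee_rot: [180.0, -0.0, 25.4]
force: [-2.8, 2.9, 9.6]
gripper_width: 0.5
gripper_force: 5.4
```

Force rose to 9.6 N with almost no motion, so the button has bottomed. One more light push, then lift.

step_arm(
  plan=[
    [[0,0,0.05,0,0],[0,0,0.05,0,0],[0,0,-0.4,0,0],[0,0,-1,0,0],[0,0,-2.5,0,0],[0,0,-5,0,0],[0,0,-7.5,0,0],[0,0,-9,0,0],[0,0,-9,0,0],[0,0,-9,0,0]],
  ],
)

```text
time_s: 4.82
ee_pos: [525.2, -264.7, 171.1]
ee_rot: [-179.9, 0.1, 25.4]
force: [1.6, -0.0, -0.6]
gripper_width: 0.6
gripper_force: 0.0
```

```bash
python3 - <<'E'
from h import *
s=state();f=grab_frame("wrist");print(s["time_s"],s["ee_pos"],s["force"])
c=cam("wrist",s);cv2.imwrite("pics/w2.png",f);g=cv2.cvtColor(f,6)
p=proj(c,[500,-104,34]);print(p)
for a in cv2.findContours((g<70).astype('uint8'),0,2)[0]:
    A=cv2.contourArea(a)
    if 60<A<2000 and len(a)>5:
        e=cv2.fitEllipse(a);print(A,e[0],e[1],"z34",totool(s,cast(c,*e[0],34)),cast(c,*e[0],34)[:2],"z67",cast(c,*e[0],67))
E
```

```text
4.825 [ 525.15217888 -264.73537835  171.06516973] [ 1.5658919  -0.00684227 -0.63007838]
[106.63127323 154.46425111]
136.0 (552.8265380859375, 255.82769775390625) (9.155800819396973, 46.37453842163086) z34 [-5.28651343 27.02322082 13.67812267] [ 593.22418076 -531.39736393] z67 [ 593.16749294 -497.10003394   67.        ]
138.0 (106.46272277832031, 154.42877197265625) (12.410616874694824, 15.03952407836914) z34 [  4.64804461 -15.59390732  13.72117374] [ 499.96526715 -103.85266939] z67 [ 510.66785669 -118.88115471   67.        ]
378.5 (411.7852783203125, 99.1799545288086) (11.894804954528809, 114.51420593261719) z34 [ 9.35771632 11.499828   13.68166498] [ 658.82985037 -328.32393804] z67 [ 651.20423892 -317.45518155   67.        ]
935.0 (463.40203857421875, 63.093990325927734) (27.729839324951172, 44.83419418334961) z34 [12.22211099 15.51457406 13.67342523] [ 701.936933   -352.28391487] z67 [ 689.33805905 -338.65089676   67.        ]
647.0 (407.317138671875, 42.00639343261719) (26.450471878051758, 31.506071090698242) z34 [13.83004101 10.63745291 13.67783343] [ 695.51824575 -301.33318028] z67 [ 683.65989551 -293.57834649   67.        ]
346.0 (189.0534210205078, 116.49128723144531) (3.987917423248291, 189.2783966064453) z34 [ 7.93740998 -7.86124701 13.70775611] [ 562.87367841 -159.56573614] z67 [ 566.31852691 -168.16660705   67.        ]
```

The hole is at about (500,-104), which matches the earlier estimate. I'll go over it, staying 2 cm back and high, and take one close look.

step_arm(
  plan=[
    [[0.4,-2,0,0,0],[1.0,-6,0,0,0],[1.8,-10,0,0,0],[2.4,-14,0,0,0],[2.6,-15.6,0,0,0],[2.6,-15.6,0,0,0],[2.6,-15.6,0,0,0],[2.6,-15.6,0,0,0]],
  ],
)

```text
time_s: 5.88
ee_pos: [482.6, -113.8, 171.8]
ee_rot: [180.0, 0.0, 25.4]
force: [0.0, 0.1, -0.3]
gripper_width: 0.3
gripper_force: 0.0
```

```bash
python3 - <<'E'
from h import *
s=state();f=grab_frame("wrist");print(s["time_s"],s["ee_pos"],s["force"])
c=cam("wrist",s);cv2.imwrite("pics/w3.png",f);g=cv2.cvtColor(f,6)
print(proj(c,[500,-104,34]))
for a in cv2.findContours((g<70).astype('uint8'),0,2)[0]:
    A=cv2.contourArea(a)
    if 60<A<2000 and len(a)>5:
        e=cv2.fitEllipse(a);X=cast(c,*e[0],34)
        if e[0][1]<260:print(A,e[0],e[1],"z34",totool(s,X),X[:2])
E
```

```text
5.875 [ 482.59812286 -113.82141232  171.81561454] [ 0.02046638  0.05038219 -0.30000039]
[277.24409238 183.10173171]
1105.5 (454.49017333984375, 242.51412963867188) (35.542213439941406, 39.77360916137695) z34 [-3.91880823 17.18145169 13.78768454] [ 520.7934353  -285.90840486]
190.5 (453.6044006347656, 240.48330688476562) (52.84323501586914, 61.649024963378906) z34 [-3.70673149 17.06398803 13.78764074] [ 522.2067489  -283.93864078]
127.0 (277.3421630859375, 183.217041015625) (12.902410507202148, 13.632485389709473) z34 [ 1.98241823 -0.1379836  13.78149266] [ 499.9406154  -104.12860675]
183.0 (536.1683349609375, 119.4505386352539) (5.133045673370361, 58.08330154418945) z34 [ 7.6654266  22.69078195 13.78951278] [ 649.06928359 -286.07793712]
```

View pics/w3.png

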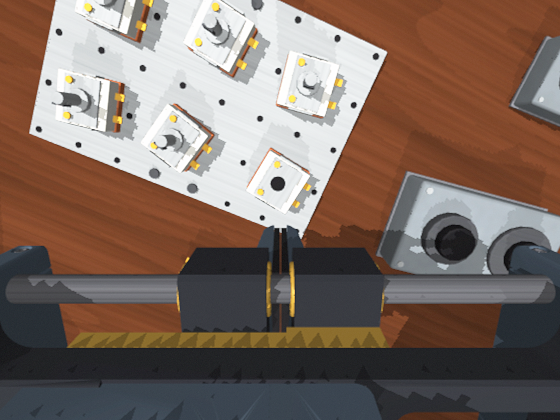

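The hole is at (277,183), centred in its bracket, so the shift is x +2.0 and y -0.15, and 9.1 down puts the fingertips 25 mm above it.

step_arm(
  plan=[
    [[0.8,-0.05,0.3,0,0],[1.6,-0.1,1,0,0],[2,-0.15,2.5,0,0],[2,-0.15,4.5,0,0],[2,-0.15,6.5,0,0],[2,-0.15,8,0,0],[2,-0.15,8.8,0,0],[2,-0.15,9.1,0,0],[2,-0.15,9.1,0,0],[2,-0.15,9.1,0,0],[2,-0.15,9.1,0,0],[2,-0.15,9.1,0,0]],
  ],
)

```text
time_s: 7.42
ee_pos: [499.7, -103.0, 81.2]
ee_rot: [180.0, -0.0, 25.4]
force: [-0.7, 0.2, -1.1]
gripper_width: 0.4
gripper_force: 0.0
```

step_arm(
  plan=[
    [[0,0,0,0,0],[0,0,0,0,0],[0,0,0,0,0],[0,0,0,0,0],[0,0,0,0,0],[0,0,0,0,0],[0,0,0,0,0],[0,0,0,0,0],[0,0,0,0,0],[0,0,0,0,0],[0,0,0,0,0],[0,0,0,0,0],[0,0,0,0,0],[0,0,0,0,0],[0,0,0,0,0],[0,0,0,0,0],[0,0,0,0,0],[0,0,0,0,0],[0,0,0,0,0],[0,0,0,0,0]],
  ],
)

```text
time_s: 9.93
ee_pos: [499.6, -103.0, 81.0]
ee_rot: [180.0, -0.0, 25.4]
force: [0.3, 0.4, 0.2]
gripper_width: 0.2
gripper_force: 0.0
```

```bash
python3 - <<'E'
from h import *
s=state();print(s["time_s"],s["ee_pos"],s["ee_rot"],s["force"])
if np.hypot(*(s["ee_pos"][:2]-[500,-104]))<4 and abs(s["ee_pos"][2]-81)<3: print(job_done())
E
```

```text
9.925 [ 499.63307567 -102.97313391   80.95103412] [ 1.79995969e+02 -9.55545124e-04  2.54255688e+01] [0.33329579 0.37317325 0.2283366 ]
the job is handed in; nothing more can be done
None
```

I pressed the call button until it bottomed and let it come up, then held the fingertips about 25 mm above the centre of the switch with no spindle for over 2.5 s, and handed the job in in that pose at 9.9 s.

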